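Unhitch the display bar and hold it open

ROBOT

A 6-joint arm with a two-finger parallel gripper is mounted at the origin on a cart in front of the work surface, level with it; the furniture and walls round the work are solid. World frame = base frame: x ahead of the robot, y to its left, z up, the work surface at z = 0. Lengths are in m, angles in degrees, forces in N, time in s.
With the tool pointing down it reaches from about 0.425 to 0.95 m from the base axis. Payload 14.7 kg.
Tool frame: the origin (TCP) lies between the finger pads; the fingertips stand 25 mm ahead of it and the grasp point (between the pads) lies 6 mm ahead of it; z points along the fingers, y is the line along which they close (so a half turn about z gives the same grasp; the last joint's range is limited). The gripper opens to 85 mm and grips with 20 to 120 N. Pads are 22 mm wide; open, the fingers measure 114 mm over their backs; the gripper's body (76 mm by 85 mm) begins 54 mm behind the grasp point. The pads swing forward as they close: fully open they stand 13 mm farther back than shut.
Start: joints at [-76.123, 27.513, 91.461, -0, 61.026, -2.67], TCP at [0.185, -0.623, 0.256] pointing down, gripper open.
Joint ranges: [-157.49, 157.49], [-46.99, 117.5], [13.45, 153.17], [-89.5, 269.5], [5.16, 153.95], [-167.48, 167.48]. Speed limits (degrees/s): [108.29, 108.29, 136.94, 172.46, 172.46, 172.46].

INTERFACE

Orientations are given as [roll, pitch, yaw] about the fixed x, y, z axes, in that order (R = Rz(yaw) Ry(pitch) Rx(roll)).
In Python, from workcell import * gives the robot as it stands.
- The arm moves only by the tool send_rows, never from a script. Its argument "rows" is a list of rows, each a list of 3 entries, a list of its own where there are three numbers: the shift along the tool's x, y, z in mm, then the turn about the tool's z in degrees, then the opening, from 0 (shut) to 1 (fully open). A call has 1 to 20 rows; each row is the pose to reach, as a shift and turn from the pose commanded when the call began, along the tool's axes at that moment; what a row does not reach only later rows make up. A row lasts 1/10 s, in which the tool goes at most 50 mm and 8.59 degrees, less where a joint would pass 70% of its speed; a pose out of reach is approached as far as the arm can. A call with a gripper value outside its range is refused whole. The fingers move at their own pace and stop on an object; "newtons" is the grip in N (left out, the last holds). Time passes only in rows, so rows that repeat a pose let the fingers close. It gives the time, the measured TCP pose, the force, the opening and the grip force at its end, in the units of the state.
- state(): the state, without advancing time (a new reading comes with each control period).
- grab_frame(name): name is "side" or "top" or "wrist"; returns the picture (420x560x3 uint8, red, green, blue); there is no depth.
- camera_params(name): a dict with "intrinsics" (3x3 intrinsics, pixels), "origin" and "orientation" of the camera in the world. Camera axes: x right, y down, z forward; pixel columns grow to the right and rows downward; lengths in m; the calibration is good to about 2 mm. A picture is of the moment at which its call begins: read the wrist's pose just before it. camera_params takes no time and is no camera call; for the wrist camera it gives the pose at the moment of the call.
- finish_job(): hands the job in; it is judged then, once.
Trained networks look in the newest picture that a camera, given by its name, has taken for a name from the list of things; names that differ only in an ending like _2 or _b are one class to them, and where a whole thing is asked for, a point or a joint stands for the part that bears it (a point fixed in the world has none). Each returns a list of dicts, best first, with "conf" (0 to 1); they miss things now and then, are a little off and sometimes report something else, mostly with a low value. They report only what shows in the picture. A call takes as long as a camera call.
- regions_of(target, camera): "region" (420x560 bool, what is visible of it) and "rect" ([left, top, width, height] in pixels, round what is visible of it).
The state is a dict: "time": time; "joint_positions": joint angles; "qvel": joint speeds; "joint_torque": joint torques, N m; "tool_pos": TCP position; "eef_rot": TCP orientation; "wrist_force": force on the tool from outside, world axes, zero at the start; "moment": the same for the moment, N m; "finger_gap": finger opening in m; "grasp_force": force on a finger pad.
Only numpy, scipy, OpenCV 4.12 (cv2) and the standard library are available. Lean on these libraries where they do the work, as an engineer would, in place of code of your own. Each camera call takes 0.05 s, during which the arm holds its last target. There are 200 camera calls.

TASK

Open the bar that locks over the cutlery display. First thread the thick ring weight onto the upright peg at the bar's tail, all the way down, and let go of it, so that it counterbalances the bar; then pull the black latch grip at the coupler sideways against its spring, away from the ball, and while it is pulled lift the bar's coupler off the ball, by at least 5 cm. Finish holding the bar raised and still, do not let go, and leave the thin ring and the other loose things where they are.

Things in the scene. Friction and masses are not known exactly. Their poses are not given: they have to be found in the camera images.
- stand: Fixed display stand: dark steel base 64 x 370 x 12 mm, origin at the centre of its underside on the table, z up. An aluminium bar lies along its y axis: hinge at y -100 mm (cheeks 44 mm over both, 84 mm high), coupler (44 x 50 mm, top 95 mm above the table) at y +120, tail peg at y -170. Cutlery lies fixed across the base, y -60 to 65, to 72 mm either side, under 35 mm high.
- ball (a point): Centre of the hitch ball of the stand, inside the coupler, 63 mm above the table (stand y +120 mm); fixed. The ball is 30 mm across with a flat underside on a 10 mm neck; its top is 78 mm above the table.
- hinge (a point): Point on the bar's hinge axis midway between the cheeks, 70 mm above the table; the axis is level, along the stand's x axis.
- bar (a joint): Bar angle, rad: 0 = down on the ball, grows as the coupler end (stand +y) rises, stop at 0.6. Coupler and grip swing about the hinge at 220 mm from it. The bar falls back when not held; about 4 N upward at the grip lifts it, 2 to 3 N with the thick ring on. With the latch home its pawl under the ball stops the bar at about 0.02 rad.
- peg_foot (a point): Foot of the steel peg on the bar's tail (moves with the bar, z along the peg), on a 38 mm disc, 83 mm above the table while the bar is down. The peg is 12 mm thick and 42 mm high, top tapered, tip 125 mm above the table. The tail under the disc is 20 mm wide across the bar.
- latch (a joint): Pull of the latch, m: 0 = home (locked), 0.014 = end stop. It slides along the stand's -x, away from the coupler, and is carried by the bar. Spring 0.6 N per mm, 8.4 N at the stop; it returns home when let go and gives 3 mm inward. The pawl clears the ball from 0.006 on; pull 0.008 or more and hold it till the coupler is 30 mm up.
- grip (a point): Pinch point on the black upright latch grip, 87 mm above the table (bar down), 58 mm to the stand's -x side of the ball while home; moves with latch and bar. Shank 16 mm along stand x, 18 mm along y, 52 to 98 mm above the table; cap 21 x 23 mm, 98 to 105 mm. 28 mm free between shank and coupler. Pinched along stand x it can turn between the fingers as the bar swings.
- thick_ring: The thick steel ring weight: 50 mm outside, 18 mm bore, 28 mm high, 0.25 to 0.45 kg, lying flat on the table; origin at the centre of its underside, z up along the bore. Seated on the peg its origin is at peg_foot.
- thin_ring: A steel ring of the same 50 mm outside and 18 mm bore but only 12 mm high, lying flat; not needed, leave it. Origin at the centre of its underside. The two rings may lie in either of two places.
- salt_jar: Glass salt jar 44 x 44 x 66 mm, bystander; origin at the centre of its underside.
- shaker: Metal shaker 34 x 43 x 62 mm, bystander; origin at the centre of its underside.
- bird: Small metal bird on a plinth 52 x 77 x 55 mm, bystander; origin at the centre of its underside.
- basket: Miniature metal basket with a bail, 51 x 53 x 60 mm, bystander; origin at the centre of its underside.

How it is judged:
By the outcome, as a careful person would: the job done as asked, in the order asked, and still so for the second after the job is handed in, while the arm keeps its last pose, push and grip.
It also fails if it takes over 51 s, if anything falls off the work surface, if the arm or the gripper's body presses on something with over 40 N, if the wrist force passes 120 N, or if a joint passes its speed limit or range.

## Working session

There is one attempt and no reset: what is moved stays moved. The work goes in short steps, Python scripts to look and compute and a tool call to move; the robot and the scene stay as the last step left them, time stands still between calls to the robot, and variables do not carry over. Pictures are saved under pics/ and viewed, at most 10 in all, crops included, and the job is handed in when it is done.

Besides the shell and the picture viewer there is one more tool, called after "Call:" as a command line: name --argument value ..., lists and objects as JSON in quotes. send_rows: Moves the arm, as the interface text tells. Its arguments: {"type":"object","properties":{"rows":{"type":"array"},"newtons":{"type":"number"}},"required":["rows"]}

```bash
mkdir -p pics; cat > h.py <<'E'
from workcell import *
import numpy as np, cv2
from scipy.spatial.transform import Rotation as R
def cam(n):
    p=camera_params(n); K=np.array(p["intrinsics"]); o=np.array(p["origin"]); q=np.array(p["orientation"])
    if q.shape==(3,3): M=q
    elif q.size==3: M=R.from_euler('xyz',q.ravel(),degrees=True).as_matrix()
    else: M=R.from_quat(q).as_matrix()
    return K,o,M
def ray(c,u,v):
    K,o,M=c; d=M@np.linalg.solve(K,[u,v,1.]); return o,d
def onz(c,u,v,z):
    o,d=ray(c,u,v); return o+d*(z-o[2])/d[2]
def proj(c,P):
    K,o,M=c; q=(np.atleast_2d(P)-o)@M@K.T; return q[:,:2]/q[:,2:]
E
python3 - <<'E'
from h import *
print(state()); print(camera_params("top"),camera_params("side"))
f={n:grab_frame(n) for n in("top","side")}
for n in f: cv2.imwrite(f"pics/{n}0.png",f[n][:,:,::-1])
for n in f:
  c=cam(n)
  for t in("stand","bar","peg_foot","grip","thick_ring","thin_ring","salt_jar","shaker","bird","basket"):
    for r in regions_of(t,n)[:2]:
      ys,xs=np.nonzero(r["region"]); 
      if len(xs): print(n,t,round(r["conf"],2),r["rect"],xs.mean().round(1),ys.mean().round(1),onz(c,xs.mean(),ys.mean(),0.02).round(3))
E
```

```text
{'time': 0.0, 'joint_positions': array([-7.61228104e+01,  2.75499987e+01,  9.14929128e+01,  5.59400954e-04,
        6.10268045e+01, -2.66983086e+00]), 'qvel': array([-0.0715346 ,  0.00119232,  0.02497901, -0.01959361, -0.0439811 ,
        0.0181941 ]), 'joint_torque': array([-4.81461495e-03, -9.50631094e+01, -4.30190277e+01, -5.08827306e-04,
        1.22942359e-02,  4.22039705e-05]), 'tool_pos': array([ 0.1850553 , -0.62270671,  0.2556762 ]), 'eef_rot': array([-1.79930382e+02, -3.73593482e-03,  1.65467469e+01]), 'wrist_force': array([ 0.78246145,  0.12336369, -0.0917712 ]), 'moment': array([-0.04674987, -0.00594401,  0.04600101]), 'grasp_force': 0.0, 'finger_gap': 0.08571199733259881}
{'intrinsics': array([[390.4656389 ,   0.        , 276.80517012],
       [  0.        , 390.4656389 , 212.11767068],
       [  0.        ,   0.        ,   1.        ]]), 'origin': array([ 0.41992016, -0.02482035,  0.96891238]), 'orientation': array([-175.49268215,    0.50847096,  -90.44151649])} {'intrinsics': array([[528.15278978,   0.        , 275.21430536],
       [  0.        , 528.15278978, 215.376
[... 1422 characters left out ...]
52 [225.3, 207.2, 51.4, 128.8] 253.2 289.1 [0.483 0.139 0.02 ]
side thick_ring 0.77 [259.6, 175.6, 13.2, 17.5] 266.5 184.5 [ 0.57  -0.254  0.02 ]
side thin_ring 0.53 [307.1, 185.9, 19.2, 18.0] 316.6 195.2 [ 0.423 -0.244  0.02 ]
side salt_jar 0.56 [295.6, 157.0, 14.9, 25.7] 302.9 171.0 [ 0.487 -0.349  0.02 ]
side salt_jar 0.34 [259.9, 174.4, 12.9, 20.0] 266.8 184.6 [ 0.569 -0.254  0.02 ]
side shaker 0.65 [332.8, 165.1, 20.0, 20.4] 340.5 176.2 [ 0.376 -0.354  0.02 ]
side shaker 0.58 [246.9, 305.7, 28.8, 28.3] 264.1 320.0 [0.435 0.217 0.02 ]
side bird 0.76 [316.8, 216.3, 26.8, 24.9] 328.2 227.9 [ 0.365 -0.116  0.02 ]
side basket 0.83 [226.9, 195.7, 21.3, 22.2] 240.4 206.3 [ 0.608 -0.138  0.02 ]
```

View pics/top0.png

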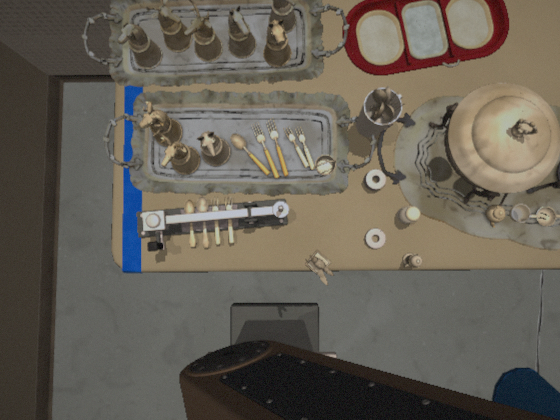

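View pics/side0.png

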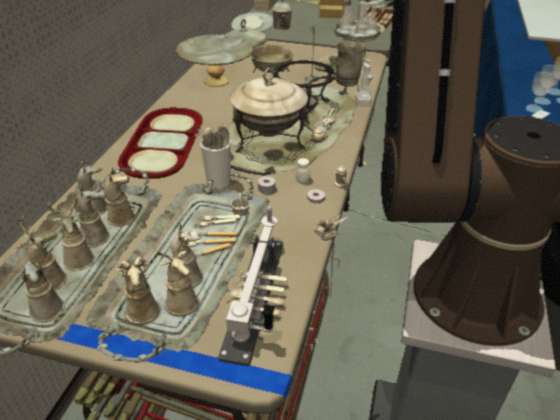

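```bash
python3 - <<'E'
from h import *
f=grab_frame("top"); a=cv2.resize(f[145:285,120:290],None,fx=4.4,fy=4.4,interpolation=cv2.INTER_CUBIC)[:,:,::-1]
b=cv2.resize(f[150:250,340:430],None,fx=4.4,fy=4.4,interpolation=cv2.INTER_CUBIC)[:,:,::-1]
s=grab_frame("side"); d=cv2.resize(s[200:370,200:300],None,fx=3.4,fy=3.4,interpolation=cv2.INTER_CUBIC)[:,:,::-1]
a=cv2.resize(f[190:260,130:295],None,fx=4.4,fy=4.4,interpolation=cv2.INTER_CUBIC)[:,:,::-1]
print(a.shape,b.shape)
im=np.zeros((600,800,3),np.uint8)
im[:a.shape[0],:a.shape[1]]=a
b=b[:290]; im[308:308+b.shape[0],:b.shape[1]]=b
d=cv2.resize(d,None,fx=.5,fy=.5); d=d[:290]; im[308:308+d.shape[0],420:420+d.shape[1]]=d
cv2.imwrite("pics/c1.png",im)
E
```

```text
(308, 726, 3) (440, 396, 3)
```

View pics/c1.png

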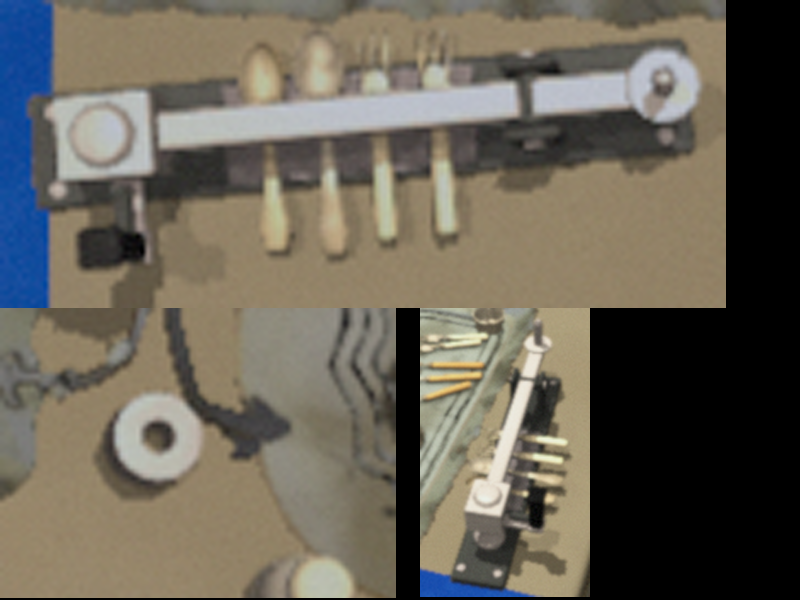

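```bash
python3 - <<'E'
from h import *
c=cam("top"); s=cam("side")
C=onz(c,153.6,220.9,.095); P=onz(c,280.7,209.8,.0845); T=onz(c,280.5,208,.125); G=onz(c,152.2,246,.105); r=onz(c,375.9,179.1,.028)
print("coupler",C,"pegdisc",P,"tip",T,"grip",G,"ring",r)
d=(C-P)[:2]; print(np.linalg.norm(d),np.degrees(np.arctan2(-d[0],d[1])))
for n,p in dict(C=C,P=P,T=T,G=G,r=r).items(): print(n,proj(s,p))
E
```

```text
coupler [0.47140003 0.25946026 0.095     ] pegdisc [ 0.49490957 -0.02640262  0.0845    ] tip [ 0.49539853 -0.02592954  0.125     ] grip [0.41526634 0.25835744 0.105     ] ring [ 0.57254798 -0.25826367  0.028     ]
0.28682797562438844 4.701460542658365
C [[239.62950354 307.18719005]]
P [[269.17433152 220.60412033]]
T [[268.92040614 207.33066984]]
G [[267.17708124 309.48986844]]
r [[265.93351676 181.12607467]]
```

Call:
send_rows --rows '[[[475, -240, 50], 46.5, 0.66], [[475, -240, 50], 46.5, 0.66], [[475, -240, 50], 46.5, 0.66], [[475, -240, 50], 46.5, 0.66], [[475, -240, 50], 46.5, 0.66], [[475, -240, 50], 46.5, 0.66], [[475, -240, 50], 46.5, 0.66], [[475, -240, 50], 46.5, 0.66], [[475, -240, 50], 46.5, 0.66], [[475, -240, 50], 46.5, 0.66], [[475, -240, 50], 46.5, 0.66], [[475, -240, 50], 46.5, 0.66], [[475, -240, 50], 46.5, 0.66], [[475, -240, 50], 46.5, 0.66], [[475, -240, 50], 46.5, 0.66]]' --newtons 40

```text
time: 2.7
tool_pos: [0.5713, -0.2588, 0.2065]
eef_rot: [180.0, -0.0, -30.0]
wrist_force: [-0.2, -0.3, -0.1]
finger_gap: 0.0563
grasp_force: 0.0
```

```bash
cat > look.py <<'E'
from h import *
import sys
s=state(); c=cam("wrist"); f=grab_frame("wrist"); cv2.imwrite(f"pics/{sys.argv[1]}.png",f[:,:,::-1])
print(s["time"],s["tool_pos"],s["eef_rot"],s["finger_gap"],s["wrist_force"],c[1])
for a in sys.argv[2:]:
  t,z=a.split(":")
  for r in regions_of(t,"wrist")[:2]:
    l,tp,w,h=r["rect"]; print(t,r["conf"],r["rect"],onz(c,l+w/2,tp+h/2,float(z)))
E
python3 look.py w1 thick_ring:.014
```

```text
2.7 [ 0.57129953 -0.25880208  0.20650779] [ 1.79990559e+02 -2.42274095e-03 -3.00348182e+01] 0.05633600914535975 [-0.24811493 -0.30409735 -0.06208239] [ 0.630064   -0.29347151  0.32386531]
thick_ring 0.97 [252.5, 166.3, 53.3, 48.7] [ 0.56960328 -0.25976533  0.014     ]
```

View pics/w1.png

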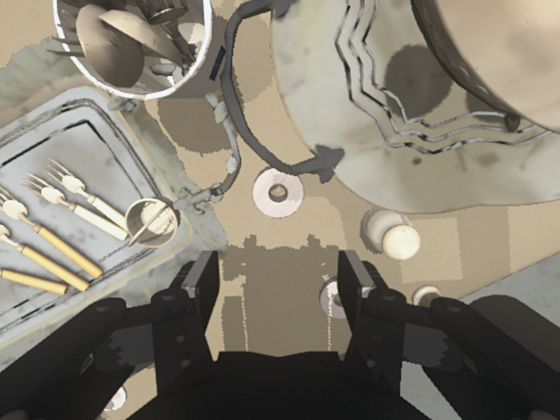

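Call:
send_rows --rows '[[[-3.5, 0.5, 50], 0, 0.66], [[-3.5, 0.5, 90], 0, 0.66], [[-3.5, 0.5, 125], 0, 0.66], [[-3.5, 0.5, 145], 0, 0.66], [[-3.5, 0.5, 158], 0, 0.66], [[-3.5, 0.5, 167], 0, 0.66], [[-3.5, 0.5, 173], 0, 0.66], [[-3.5, 0.5, 176], 0, 0.66], [[-3.5, 0.5, 176], 0, 0.66], [[-3.5, 0.5, 176], 0, 0.66]]'

```text
time: 3.8
tool_pos: [0.5692, -0.2566, 0.031]
eef_rot: [-180.0, -0.1, -29.9]
wrist_force: [1.0, -0.2, 0.9]
finger_gap: 0.0566
grasp_force: 0.0
```

```bash
python3 look.py w2 thick_ring:.014
```

```text
3.8 [ 0.5692445  -0.25660799  0.03101721] [-1.79997313e+02 -6.05341443e-02 -2.99488002e+01] 0.05658398315900059 [ 0.99578893 -0.19905825  0.86642065] [ 0.62794269 -0.29114084  0.14844238]
thick_ring 0.85 [219.8, 208.3, 118.0, 121.1] [ 0.56976627 -0.25796959  0.014     ]
```

View pics/w2.png

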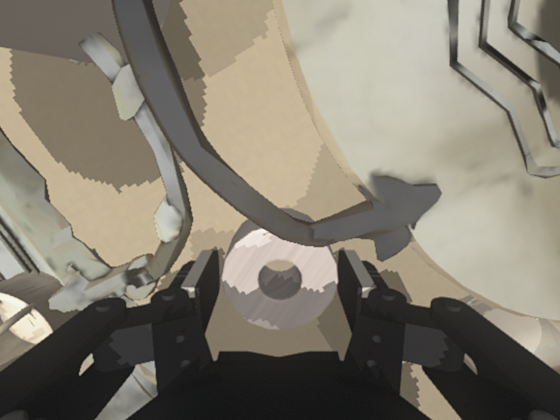

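Call:
send_rows --rows '[[[-3.5, 0, 0], 0, 0.4], [[-3.5, 0, 0], 0, 0.4], [[-3.5, 0, 0], 0, 0.4], [[-3.5, 0, 0], 0, 0.4], [[-3.5, 0, -1.5], 0, 0.4], [[-10, 0, -2], 0, 0.4], [[-20, 0, -3], 0, 0.4], [[-35, 0, -5], 0, 0.4], [[-45, 0, -20], 0, 0.4], [[-50, 0, -50], 0, 0.4], [[-50, 0, -100], 0, 0.4], [[-50, 0, -130], 0, 0.4], [[-50, 0, -130], 0, 0.4]]' --newtons 60

```text
time: 5.2
tool_pos: [0.5266, -0.2319, 0.1642]
eef_rot: [-180.0, -0.3, -29.9]
wrist_force: [0.4, 0.5, -2.7]
finger_gap: 0.0483
grasp_force: 63.0
```

```bash
python3 look.py w3 thick_ring:.16 && python3 - <<'E'
from h import *
s=state();c=cam("wrist");p=s["tool_pos"];M=R.from_euler('xyz',s["eef_rot"],degrees=True).as_matrix()
print(proj(c,[p+M@[0,0,6e-3],p+M@[0,0,.002],p+M@[5e-3,0,.002],p+M@[5e-3,0,.03]]))
E
```

```text
5.2 [ 0.52656026 -0.23185469  0.16419662] [-179.98151941   -0.32650763  -29.94420007] 0.0483118046257891 [ 0.43111066  0.52504252 -2.73813023] [ 0.58477781 -0.26616724  0.28196506]
thick_ring 0.95 [220.5, 203.9, 116.8, 123.3] [ 0.5339211  -0.23719467  0.16      ]
[[276.65481813 282.89421662]
 [276.61302302 287.64097142]
 [276.59424271 276.85502964]
 [276.84996231 250.00288763]]
```

View pics/w3.png

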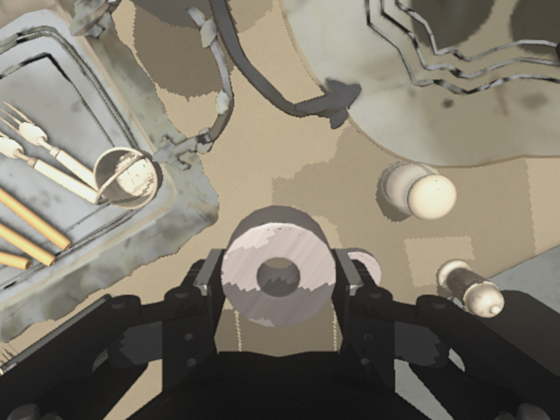

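Call:
send_rows --rows '[[[-10, -10, -36], -8, 0.4], [[-25, -25, -36], -16, 0.4], [[-40, -40, -36], -24, 0.4], [[-55, -55, -36], -32, 0.4], [[-70, -70, -36], -40, 0.4], [[-85, -85, -36], -48, 0.4], [[-95, -98, -36], -56, 0.4], [[-104, -106, -36], -64, 0.4], [[-104, -106, -36], -72, 0.4], [[-104, -106, -36], -80, 0.4], [[-104, -106, -36], -88, 0.4], [[-104, -106, -36], -96, 0.4], [[-104, -106, -36], -104, 0.4], [[-104, -106, -36], -112, 0.4], [[-104, -106, -36], -115, 0.4], [[-104, -106, -36], -115, 0.4], [[-104, -106, -36], -115, 0.4]]'

```text
time: 7.0
tool_pos: [0.4874, -0.0874, 0.1951]
eef_rot: [-179.9, -0.0, 84.9]
wrist_force: [-0.0, -0.1, -2.4]
finger_gap: 0.0484
grasp_force: 63.8
```

```bash
python3 look.py w4 thick_ring:.2 peg_foot:.1
```

```text
7.0 [ 0.48739309 -0.08742712  0.19508091] [-1.79866892e+02 -2.11204172e-02  8.49340871e+01] 0.048438259870638885 [-0.01932954 -0.08560827 -2.42232541] [ 0.49327317 -0.01987403  0.31248582]
thick_ring 0.78 [221.5, 204.3, 118.0, 122.4] [ 0.48911601 -0.07424874  0.2       ]
peg_foot 0.79 [242.7, 2.0, 64.7, 156.4] [0.49296979 0.00355638 0.1       ]
```

View pics/w4.png

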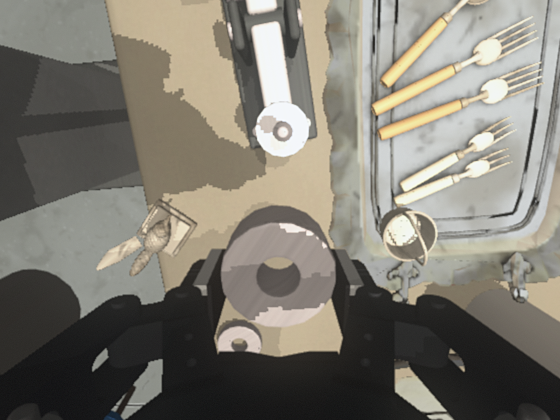

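```bash
python3 - <<'E'
from h import *
c=cam("wrist"); f=cv2.imread("pics/w4.png")
a=cv2.resize(f[90:340,210:350],None,fx=2.4,fy=2.4,interpolation=cv2.INTER_CUBIC)
b=cv2.resize(f[95:165,245:320],None,fx=5.5,fy=5.5,interpolation=cv2.INTER_CUBIC)
im=np.zeros((600,800,3),np.uint8); im[:a.shape[0],:a.shape[1]]=a; im[:b.shape[0],370:370+b.shape[1]]=b; cv2.imwrite("pics/c2.png",im)
g=cv2.cvtColor(f,cv2.COLOR_BGR2GRAY)
for z,n,u,v in((.0835,"disc",283,128.5),(.125,"tip",282.5,131.5),(.192,"ringtop",279.2,277.5)):
  print(n,onz(c,u,v,z), onz(c,u,v+2,z)[:2]-onz(c,u,v,z)[:2])
s=state();print(s["tool_pos"])
E
```

```text
disc [ 0.4963227  -0.02668396  0.0835    ] [-0.000114   -0.00135753]
tip [ 0.49541302 -0.02711702  0.125     ] [-9.43356581e-05 -1.11773560e-03]
ringtop [ 0.48836841 -0.08408004  0.192     ] [-8.10939291e-05 -9.29863078e-04]
[ 0.48799558 -0.08760456  0.19584021]
```

View pics/c2.png

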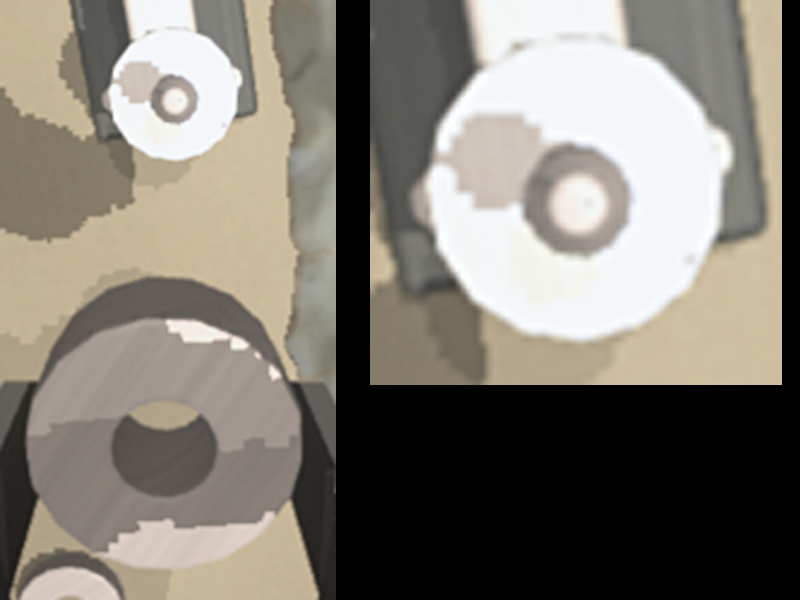

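Call:
send_rows --rows '[[[20, 1, 0], 0, 0.4], [[42, 2, 0], 0, 0.4], [[57, 2.4, 0], 0, 0.4], [[57, 2.4, 10], 0, 0.4], [[57, 2.4, 25], 0, 0.4], [[57, 2.4, 35], 0, 0.4], [[57, 2.4, 40], 0, 0.4], [[57, 2.4, 43], 0, 0.4], [[57, 2.4, 46], 0, 0.4], [[57, 2.4, 49], 0, 0.4], [[57, 2.4, 49], 0, 0.4]]'

```text
time: 8.25
tool_pos: [0.4956, -0.0312, 0.1472]
eef_rot: [-180.0, 0.0, 85.0]
wrist_force: [0.6, -0.0, -2.7]
finger_gap: 0.0485
grasp_force: 63.9
```

```bash
python3 look.py w5; python3 - <<'E'
from h import *
f=grab_frame("side")[150:290,200:340]; a=cv2.resize(f,None,fx=3.5,fy=3.5,interpolation=cv2.INTER_CUBIC)
g=cv2.resize(cv2.imread("pics/w5.png")[100:340,180:380],None,fx=1.5,fy=1.5)
im=np.zeros((500,800,3),np.uint8); im[:490,:490]=a[:,:,::-1]; im[:360,495:795]=g; cv2.imwrite("pics/c3.png",im)
E
```

```text
8.25 [ 0.49561353 -0.03117991  0.14718169] [-1.79996913e+02  5.31127630e-04  8.50413673e+01] 0.04854437371017246 [ 0.56549816 -0.04443132 -2.69147501] [0.50110394 0.0364825  0.26455732]
```

View pics/c3.png

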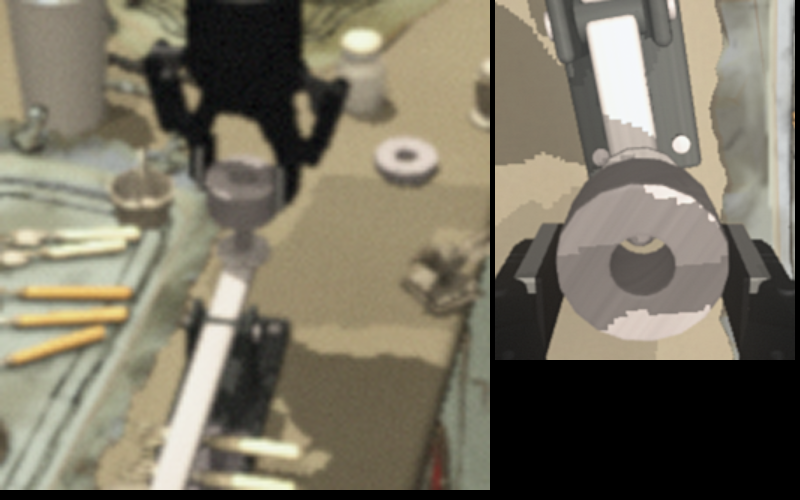

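Call:
send_rows --rows '[[[0, 0, 3], 0, 0.4], [[0, 0, 6], 0, 0.4], [[0, 0, 9], 0, 0.4], [[0, 0, 12], 0, 0.4], [[0, 0, 12], 0, 0.4]]'

```text
time: 8.85
tool_pos: [0.4954, -0.0311, 0.1348]
eef_rot: [-180.0, -0.0, 85.0]
wrist_force: [-0.3, 0.2, -2.9]
finger_gap: 0.0483
grasp_force: 63.9
```

Call:
send_rows --rows '[[[0, 0, 4], 0, 0.4], [[0, 0, 8], 0, 0.4], [[0, 0, 12], 0, 0.4], [[0, 0, 15], 0, 0.4], [[0, 0, 17], 0, 0.4], [[0, 0, 18], 0, 0.4], [[0, 0, 18], 0, 0.4]]'

```text
time: 9.55
tool_pos: [0.4956, -0.0311, 0.1172]
eef_rot: [-180.0, -0.0, 85.0]
wrist_force: [0.5, 0.5, -2.4]
finger_gap: 0.0483
grasp_force: 63.9
```

Call:
send_rows --rows '[[[0, 0, 1], 0, 0.4], [[0, 0, 2], 0, 0.4], [[0, 0, 2], 0, 0.4], [[0, 0, 2], 0, 0.7], [[0, 0, 2], 0, 0.7], [[0, 0, 2], 0, 0.7], [[0, 0, 2], 0, 0.7], [[0, 0, 2], 0, 0.7]]'

```text
time: 10.35
tool_pos: [0.4957, -0.0311, 0.1153]
eef_rot: [180.0, 0.0, 85.0]
wrist_force: [0.0, 0.2, 0.2]
finger_gap: 0.0599
grasp_force: 0.0
```

Call:
send_rows --rows '[[[0, 0, -15], 0, 0.7], [[0, 0, -45], 0, 0.7], [[0, 0, -80], 0, 0.7], [[20, -10, -85], -3, 0.5], [[55, -25, -85], -6, 0.4], [[95, -43, -85], -9.8, 0.4], [[140, -62, -85], -9.8, 0.4], [[180, -80, -85], -9.8, 0.4], [[214, -95, -85], -9.8, 0.4], [[214, -95, -85], -9.8, 0.4], [[214, -95, -85], -9.8, 0.4]]'

```text
time: 11.45
tool_pos: [0.4192, 0.191, 0.2003]
eef_rot: [180.0, 0.0, 95.0]
wrist_force: [-0.3, -0.1, 0.6]
finger_gap: 0.0343
grasp_force: 0.0
```

```bash
python3 look.py w6 grip:.105 latch:.105; python3 - <<'E'
from h import *
f=grab_frame("top")[190:260,130:295]; a=cv2.resize(f,None,fx=2.4,fy=2.4,interpolation=cv2.INTER_CUBIC)[:,:,::-1]
im=np.zeros((600,560,3),np.uint8); im[:420]=cv2.imread("pics/w6.png"); im[425:425+a.shape[0],:a.shape[1]]=a; cv2.imwrite("pics/c4.png",im)
E
```

```text
11.45 [0.41917745 0.19095353 0.20032934] [1.79992840e+02 5.27847025e-03 9.49844720e+01] 0.03432789793792663 [-0.28930193 -0.08541691  0.62819694] [0.41277627 0.25861909 0.31770033]
grip 0.76 [259.4, 101.9, 69.6, 38.3] [0.42329247 0.25818588 0.105     ]
latch 0.68 [259.1, 102.3, 68.8, 36.3] [0.42280564 0.25851806 0.105     ]
```

View pics/c4.png

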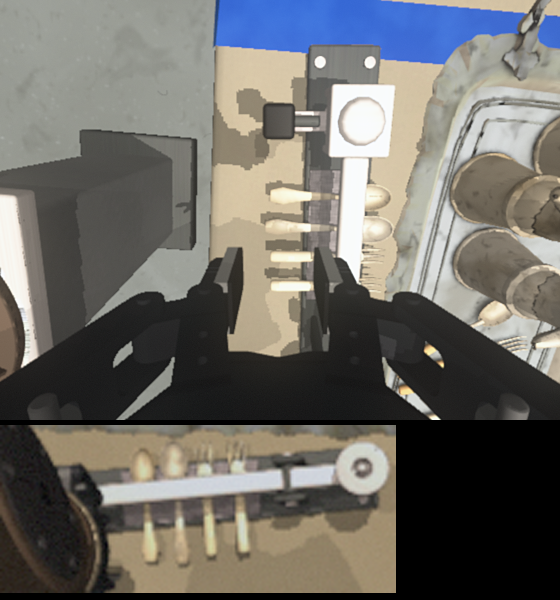

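```bash
python3 - <<'E'
from h import *
c=cam("wrist"); s=state(); p=s["tool_pos"]; M=R.from_euler('xyz',s["eef_rot"],degrees=True).as_matrix()
G=onz(c,279,120,.105); C=onz(c,362,121,.095)
f=proj(c,[p+M@[0,0,.006]]); print("grip",G,"coupler",C,C-G,"tool shift mm",M.T@(G-p)*1e3, M.T@(C-p)*1e3, f)
E
```

```text
grip [0.41439125 0.25647028 0.105     ] coupler [0.47030212 0.2604269  0.095     ] [ 0.05591088  0.00395662 -0.01      ] tool shift mm [67.26304114  0.15248518 95.2682077 ] [ 66.56003783  56.19902131 105.26684606] [[279.17067237 282.629276  ]]
```

Call:
send_rows --rows '[[[35, 0, 0], 0, 0.4], [[66.5, 0, 0], 0, 0.4], [[66.5, 0, 20], 0, 0.4], [[66.5, 0, 45], 0, 0.4], [[66.5, 0, 60], 0, 0.4], [[66.5, 0, 70], 0, 0.4], [[66.5, 0, 80], 0, 0.4], [[66.5, 0, 88], 0, 0.4], [[66.5, 0, 95], 0, 0.4], [[66.5, 0, 101], 0, 0.4], [[66.5, 0, 105], 0, 0.4], [[66.5, 0, 107], 0, 0.4], [[66.5, 0, 107], 0, 0.4]]' --newtons 50

```text
time: 12.95
tool_pos: [0.4138, 0.2566, 0.0932]
eef_rot: [-180.0, 0.0, 94.9]
wrist_force: [-0.2, -0.2, 0.6]
finger_gap: 0.0343
grasp_force: 0.0
```

```bash
python3 look.py w7
```

```text
12.95 [0.41381856 0.25657755 0.09319138] [-1.79992713e+02  3.11967047e-03  9.48535252e+01] 0.03428720941491216 [-0.20587778 -0.22211498  0.58390056] [0.40761867 0.3242514  0.21057275]
```

View pics/w7.png

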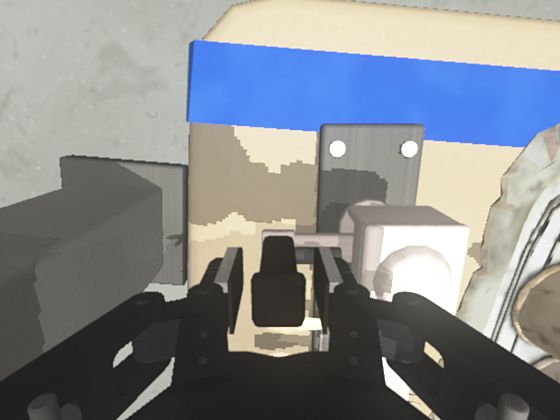

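Call:
send_rows --rows '[[[0, 0, 0], 0, 0.05], [[0, 0, 0], 0, 0.05], [[0, 0, 0], 0, 0.05], [[0, 0, 0], 0, 0.05], [[0, 0, 0], 0, 0.05], [[0, 0, 0], 0, 0.05]]' --newtons 60

```text
time: 13.6
tool_pos: [0.4141, 0.2567, 0.0935]
eef_rot: [180.0, -0.0, 94.8]
wrist_force: [-1.0, 0.6, 5.8]
finger_gap: 0.02
grasp_force: 58.7
```

Call:
send_rows --rows '[[[0, -2, 0], 0, 0.05], [[0, -4, 0], 0, 0.05], [[0, -6, 0], 0, 0.05], [[0, -8, 0], 0, 0.05], [[0, -10, 0], 0, 0.05], [[0, -11, 0], 0, 0.05], [[0, -11, 0], 0, 0.05], [[0, -11, 0], 0, 0.05]]'

```text
time: 14.4
tool_pos: [0.4035, 0.2559, 0.0935]
eef_rot: [179.9, -0.0, 94.9]
wrist_force: [6.3, -1.6, 4.2]
finger_gap: 0.0199
grasp_force: 58.6
```

Call:
send_rows --rows '[[[0, 0, -2], 0, 0.05], [[-0.5, 0, -5], 0, 0.05], [[-0.8, 0, -8], 0, 0.05], [[-1.1, 0, -11], 0, 0.05], [[-1.1, 0, -11], 0, 0.05]]'

```text
time: 14.9
tool_pos: [0.4031, 0.2543, 0.1043]
eef_rot: [180.0, 0.0, 94.8]
wrist_force: [6.9, -5.5, -5.6]
finger_gap: 0.0199
grasp_force: 58.7
```

```bash
python3 - <<'E'
from h import *
f=grab_frame("side")
for t in("bar","grip","thick_ring"):
  for r in regions_of(t,"side")[:1]: print(t,r["conf"],r["rect"])
print(state()["moment"],state()["wrist_force"])
E
```

```text
bar 0.94 [225.9, 261.4, 55.4, 67.0]
grip 0.86 [250.0, 298.9, 29.5, 31.6]
thick_ring 0.62 [219.5, 256.9, 57.9, 110.6]
[-0.1603143  -0.90777318 -0.09800521] [ 7.56313362 -4.5743061  -5.92517243]
```

Call:
send_rows --rows '[[[-0.5, 0, -4], 0, 0.05], [[-1.1, 0, -8], 0, 0.05], [[-1.7, 0, -11], 0, 0.05], [[-2.6, 0, -15], 0, 0.05], [[-3.4, 0, -19], 0, 0.05], [[-4.4, 0, -24], 0, 0.05], [[-4.4, 0, -24], 0, 0.05]]'

```text
time: 15.8
tool_pos: [0.4043, 0.2508, 0.1288]
eef_rot: [179.9, -0.1, 94.9]
wrist_force: [5.1, 6.3, -3.2]
finger_gap: 0.0199
grasp_force: 58.5
```

```bash
python3 - <<'E'
from h import *
f=grab_frame("side")
for t in("bar","grip"):
  for r in regions_of(t,"side")[:1]: print(t,r["conf"],r["rect"])
c=cam("side"); print(proj(c,[[.414,.2565,.087],[.403,.2543,.098],[.403,.251,.122]]))
print(state()["moment"],state()["wrist_force"])
E
```

```text
bar 0.76 [227.5, 255.7, 54.2, 65.7]
grip 0.91 [249.7, 289.4, 31.1, 36.3]
[[268.08867951 315.07684637]
 [273.83912625 311.71350295]
 [274.38453672 302.11780642]]
[ 1.13789294 -0.83572808  0.42716652] [ 5.72885037  5.67791093 -1.99150286]
```

Call:
send_rows --rows '[[[-1, 0, -4], 0, 0.05], [[-2.2, 0, -8], 0, 0.05], [[-3.5, 0, -13], 0, 0.05], [[-4.9, 0, -17], 0, 0.05], [[-6.3, 0, -21], 0, 0.05], [[-7.8, 0, -25], 0, 0.05], [[-9.4, 0, -29], 0, 0.05], [[-11, 0, -33], 0, 0.05], [[-12.5, 0, -37], 0, 0.05], [[-14.5, 0, -41], 0, 0.05], [[-14.5, 0, -41], 0, 0.05], [[-14.5, 0, -41], 0, 0.05], [[-14.5, 0, -41], 0, 0.05], [[-14.5, 0, -41], 0, 0.05]]'

```text
time: 17.35
tool_pos: [0.4054, 0.2366, 0.1695]
eef_rot: [179.9, -0.1, 94.9]
wrist_force: [5.5, 7.7, -0.1]
finger_gap: 0.0199
grasp_force: 58.6
```

```bash
python3 - <<'E'
from h import *
f=grab_frame("side"); w=grab_frame("wrist")
for t in("bar","grip","thick_ring"):
  for r in regions_of(t,"side")[:1]: print(t,r["conf"],r["rect"])
for t in("grip","bar"):
  for r in regions_of(t,"wrist")[:1]: print("w",t,r["conf"],r["rect"])
c=cam("side"); print(proj(c,[[.403,.251,.122],[.403,.237,.163]]))
g=grab_frame("top")
for t in("thick_ring","peg_foot","thin_ring"):
  for r in regions_of(t,"top")[:2]: print("top",t,r["conf"],r["rect"])
s=state();print(s["moment"],s["wrist_force"],s["tool_pos"],s["time"])
E
```

```text
grip 0.96 [248.1, 268.8, 31.5, 36.8]
w grip 0.7 [250.4, 206.7, 126.7, 126.1]
w bar 0.69 [251.3, 192.5, 255.1, 158.5]
[[274.38453672 302.11780642]
 [276.55781657 282.06097943]]
top thick_ring 0.7 [270.0, 198.0, 22.8, 24.3]
top peg_foot 0.95 [136.4, 206.5, 151.5, 50.6]
top thin_ring 0.56 [364.7, 228.3, 17.1, 17.5]
[ 1.44182018 -0.78109241  0.23038165] [ 5.89516819  7.3526624  -0.7255077 ] [0.40539981 0.23659055 0.16949125] 17.9
```

Call:
send_rows --rows '[[[0, 0, 0], 0, 0.05], [[0, 0, 0], 0, 0.05], [[0, 0, 0], 0, 0.05], [[0, 0, 0], 0, 0.05], [[0, 0, 0], 0, 0.05], [[0, 0, 0], 0, 0.05], [[0, 0, 0], 0, 0.05], [[0, 0, 0], 0, 0.05]]'

```text
time: 18.7
tool_pos: [0.4054, 0.2366, 0.1695]
eef_rot: [179.9, -0.1, 94.8]
wrist_force: [5.0, 7.6, -0.5]
finger_gap: 0.0199
grasp_force: 58.6
```

```bash
python3 - <<'E'
from h import *
grab_frame("side")
for r in regions_of("grip","side")[:1]: print(r["conf"],r["rect"])
print(state()["tool_pos"],state()["finger_gap"]); print(finish_job())
E
```

```text
0.84 [249.0, 268.5, 31.2, 35.0]
[0.40537815 0.2365601  0.16946176] 0.019626807292965894
the job is handed in; nothing more can be done
None
```

The job is handed in: the thick ring is on the peg and released, and with the latch pulled the bar's coupler was raised about 76 mm, where the arm holds it still. The lift is worked out from the arm's height and the side camera, I viewed 11 pictures against the limit of 10, and no verdict came back.

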